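Clamp a plaster cast in the bench model clamp

ROBOT

A 6-joint arm with a two-finger parallel gripper is mounted at the origin on a cart in front of the work surface, level with it; the furniture and walls round the work are solid. World frame = base frame: x ahead of the robot, y to its left, z up, the work surface at z = 0. Lengths are in m, angles in rad, forces in N, time in s.
With the tool pointing down it reaches from about 0.3 to 0.875 m from the base axis. Payload 6.4 kg.
Tool frame: the origin (TCP) lies at the very end of the fingers, on their centre line; the grasp point (between the pads) lies 19 mm behind it; z points along the fingers, y is the line along which they close (so a half turn about z gives the same grasp; the last joint's range is limited). The gripper opens to 88 mm and grips with 3 to 60 N. Pads are 18 mm wide; open, the fingers measure 123 mm over their backs; the gripper's body (75 mm by 187 mm) begins 45 mm behind the grasp point.
Start: joints at [0.956, 0.181, 1.607, -0, 1.354, -0.206], TCP at [0.229, 0.528, 0.239] pointing down, gripper open.
Joint ranges: [-2.99, 2.99], [-0.89, 2.07], [0.3, 2.58], [-1.14, 4.28], [0, 2.63], [-3.12, 3.12]. Speed limits (rad/s): [2.57, 2.57, 3.01, 3.14, 3.14, 3.14].

INTERFACE

Orientations are given as a unit quaternion [x, y, z, w].
In Python, from station import env gives the robot as it stands.
- The arm moves only by the shell command python3 -m inch 'ROWS' [FORCE]. ROWS is one flat JSON list of numbers that holds 1 to 20 rows one after another, with no inner brackets; each row has 7 numbers: the finger opening in m, then dx, dy, dz in shares of the most that a row can go, 1 being 62.5 mm, then a rotation vector rx, ry, rz in fractions of the full range, 1 being pi/2 rad; each row shifts and turns the commanded pose from where the row before left it, along the tool's axes as they then stand; what a row does not reach is not made up. A row lasts 1/8 s, in which the tool goes at most 0.0625 m and 0.188 rad, less where a joint would pass 70% of its speed; a pose out of reach is approached as far as the arm can. The fingers move at their own pace and stop on an object; FORCE is the grip in N (left out, the last holds). Time passes only in rows, so rows that do not move let the fingers close. It prints the time, the measured TCP pose, the force, the opening and the grip force at its end. A shift or turn number past 1, either way, is cut back to 1. Input that does not fit is refused with a message, and nothing moves.
- env.read_state(): the state, without advancing time (a new reading comes with each control period).
- env.capture(name): name is "scene" or "top" or "wrist"; returns a dict with "frame" (480x640x3 uint8, red, green, blue), "mtx" (3x3 intrinsics, pixels), "extrinsics" (4x4, takes a point from world to camera coordinates); the wrist camera has in their place "hand_eye" (4x4, takes a point from camera to tool coordinates, whose origin is the TCP and whose axes are the flange's). Camera axes: x right, y down, z forward; pixel columns grow to the right and rows downward; lengths in m; the calibration is good to about 2 mm. The wrist camera is an equidistant fisheye: a pixel r from the principal point sees the ray r / f radians off the axis. A picture is of the moment at which its call begins: read the wrist's pose just before it. There is no depth.
- env.finish_job(): hands the job in; it is judged then, once.
The state is a dict: "clock": time; "joint_positions": joint angles; "joint_vel": joint speeds; "joint_efforts": joint torques, N m; "tool_pos": TCP position; "tcp_rot": TCP orientation; "wrist_force": force on the tool from outside, world axes, zero at the start; "torque": the same for the moment, N m; "finger_gap": finger opening in m; "grasp_force": force on a finger pad.
Only numpy, scipy, OpenCV 4.12 (cv2) and the standard library are available. Lean on these libraries where they do the work, as an engineer would, in place of code of your own. Each camera call takes 0.05 s, during which the arm holds its last target. There are 200 camera calls.

TASK

The white plaster cast stands loose in the model clamp because the sliding jaw is still locked where the last job left it. Flick the brake lever up to free the jaw, slide the jaw so that its flat face pushes the cast home against the stop with a firm push of about 10 N, and, still holding that push, kick the lever fully down so that the jaw locks and the cast stays gripped when you let go. Plaster chips: never squeeze it with more than 20 N, and leave the other things on the bench alone.

Things in the scene. Friction and masses are not known exactly. Their poses are not given: they have to be found in the camera images.
- clamp: bed of the model clamp: aluminium plate 104 x 274 x 12 mm screwed to the worktop. Origin at the middle of its underside; +y runs along the bed from the sliding jaw to the stop, z up; the lever sticks out to -x. The stop (grey block, two rubber-sleeved pins that spring back up to 5 mm at about 5 N/mm) is bolted at the +y end; its place differs by up to 40 mm and is not measured: find it by feel.
- jaw: grey sliding jaw with a black rubber face 62 mm wide, 28 mm high. Origin on the bed's top, below the face, which looks along the bed's +y (same axes as the clamp). Its travel is 112 mm along +y. Lever up: it slides freely (about 1.5 N) and nothing holds it, so if let go the stop's springs push it back. Lever down: the brake holds it against some 25 N.
- lever (a joint): kick-down brake lever on the jaw, rad: 0 fully down (locked), 1.15 fully up (free; stays up by itself). Turns about the bed's +y axis through point lever_pivot. On the way down its rubber foot meets the bed at about 0.7 and must be forced past a dead point at 0.16; then it stays down by itself. Kicking it down or lifting it takes up to about 10 N at the grip.
- lever_grip (a point): centre of the lever's black round cross bar, 16 mm diameter, 30 mm long, its axis along the bed's y; 93 mm from the pivot, 58 mm above the worktop when down, about 135 mm when up. Free all round: it can be pinched by its two flat ends (30 mm apart), which lets the lever swing between the pads, or pushed.
- lever_pivot (a point): axis of the lever, 46 mm above the worktop, 44 mm to the clamp's -x side of the bed's middle, 32 mm behind the jaw's face; it rides with the jaw. When the lever is down, the grip lies 92 mm to the clamp's -x of it and 12 mm above it.
- cast: white plaster cast of a dental arch standing loose on the bed between jaw and stop, 62 x 70 x 29 mm, about 110 g; origin in the middle of its underside, flat heel on its +x side (31 mm from the origin) towards the jaw, front on its -x side towards the stop's pins. Push it only with the jaw.
- amber_cast: bystander: yellowish plaster cast, 62 x 70 x 29 mm, on the worktop to the right of the clamp.
- bur_block: bystander: metal block with burs standing in it, 32 x 85 x 46 mm, on the worktop to the right of the lever.
- wheel: bystander: felt polishing wheel, 38 mm diameter, 13 mm thick, lying on the worktop near its front edge. Farther back stands the steam cleaner, a fixed machine about 0.25 m tall, to the right of the clamp; go round its front or above it.
There are look-alikes about, which are no part of the job. Leave any purple look-alike of the cast alone.

How it is judged:
By the outcome, as a careful person would: the job done as asked, in the order asked, and still so for the second after the job is handed in, with the robot touching nothing.
It also fails if it takes over 61 s, if anything falls off the work surface, if the arm or the gripper's body presses on something with over 40 N, if the wrist force passes 120 N, or if a joint passes its speed limit or range.

## Working session

There is one attempt and no reset: what is moved stays moved. The work goes in short steps, Python scripts to look and compute and a shell command to move; the robot and the scene stay as the last step left them, time stands still between calls to the robot, and variables do not carry over. Pictures are saved under pics/ and viewed, at most 10 in all, crops included, and the job is handed in when it is done.

```bash
mkdir -p pics; ls
python3 - <<'E'
from station import env
import cv2, numpy as np
s=env.read_state(); print(s)
for n in ("scene","top"):
    c=env.capture(n); cv2.imwrite(f"pics/{n}0.png",c["frame"][:,:,::-1]); print(n,c["mtx"].tolist(),c["extrinsics"].round(4).tolist() if hasattr(c["extrinsics"],'round') else c["extrinsics"])
c=env.capture("wrist"); print(c["hand_eye"],c["mtx"])
E
```

```text
pics
{'clock': 0.0, 'joint_positions': array([ 9.55680476e-01,  1.81521027e-01,  1.60796564e+00,  2.88827924e-06,
        1.35378392e+00, -2.06300042e-01]), 'joint_vel': array([-8.02268023e-04, -1.20195169e-03,  4.11968704e-05,  1.59857311e-04,
        5.18972831e-04, -9.87539741e-04]), 'joint_efforts': array([-1.40074000e-03, -4.33893549e+01, -3.41836166e+01,  7.01354700e-02,
        3.89498763e-02, -1.78112618e-04]), 'tool_pos': array([0.22825685, 0.52719539, 0.23784186]), 'tcp_rot': array([ 2.02987660e-01,  9.79180936e-01, -7.68637706e-04, -3.36258979e-04]), 'wrist_force': array([ 0.32872354,  0.34697343, -0.41000724]), 'torque': array([ 0.04809737,  0.00437511, -0.0388875 ]), 'grasp_force': 0.0, 'finger_gap': 0.08788444093111783}
scene [[567.3200901979202, 0.0, 319.6772419559308], [0.0, 567.3200901979202, 235.65550374861425], [0.0, 0.0, 1.0]] [[0.8406, -0.5414, -0.0177, -0.38], [-0.3207, -0.471, -0.8217, 0.277], [0.4365, 0.6964, -0.5696, 0.8314], [0.0, 0.0, 0.0, 1.0]]
top [[520.6960919900117, 0.0, 322.19605943096144], [0.0, 520.6960919900117, 238.5191138717412], [0.0, 0.0, 1.0]] [[0.0048, -0.9998, 0.0189, 0.0836], [-0.9828, -0.0082, -0.1845, 0.5301], [0.1846, -0.0177, -0.9827, 0.9248], [0.0, 0.0, 0.0, 1.0]]
[[ 8.84496865e-06 -9.59406989e-01 -2.82025228e-01  7.39383836e-02]
 [ 9.99999868e-01 -1.36379914e-04  4.95306079e-04  6.79574004e-04]
 [-5.13662690e-04 -2.82025195e-01  9.59406861e-01 -1.46023937e-01]
 [ 0.00000000e+00  0.00000000e+00  0.00000000e+00  1.00000000e+00]] [[371.64829954   0.         322.03400063]
 [  0.         371.64829954 232.37714417]
 [  0.           0.           1.        ]]
```

View pics/scene0.png

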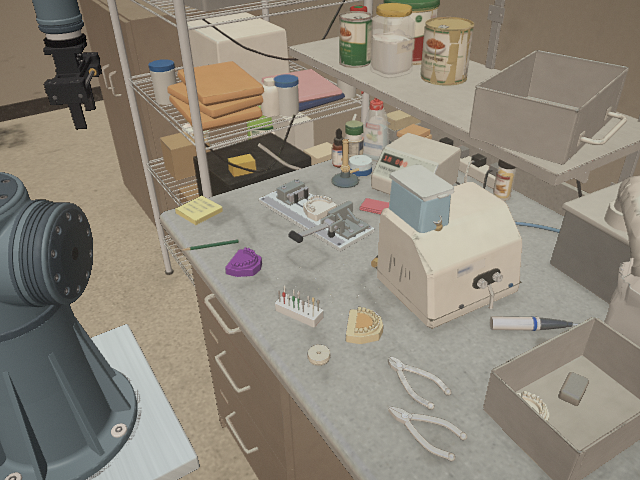

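View pics/top0.png

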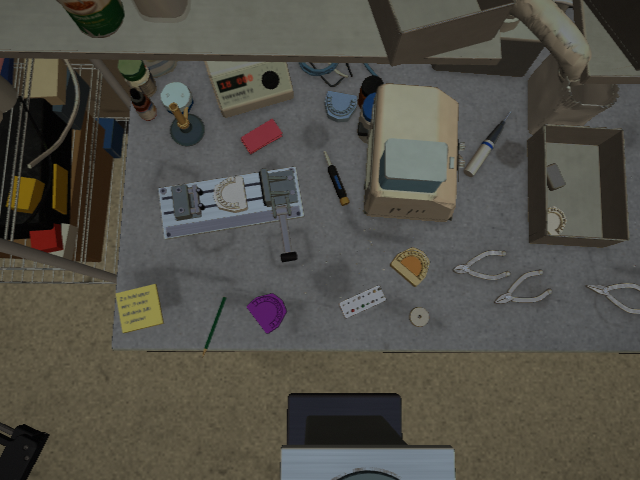

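The white cast in the clamp is at top (230,194) and scene (320,207). The look-alikes are purple at top (267,312), amber at (410,266), a blue one at (340,105) and one in the tray at (555,220). Only the first stands between the jaw and the stop. The lever grip is at top (289,257) and scene (296,237). I'll confirm with one enlarged crop.

Run:
```python
import cv2, numpy as np
a=cv2.imread("pics/top0.png")[155:275,150:310]; b=cv2.imread("pics/scene0.png")[165:255,250:390]
A=cv2.resize(a,(480,360),interpolation=cv2.INTER_CUBIC) # x3
A=cv2.resize(a,(640,480),interpolation=cv2.INTER_CUBIC)
B=cv2.resize(b,(700,450),interpolation=cv2.INTER_CUBIC) # x5
A=cv2.resize(a[:,:],(400*1,300),interpolation=cv2.INTER_CUBIC)
o=np.zeros((600,800,3),np.uint8)
A=cv2.resize(a[0:112,:],(0,0),fx=2.6,fy=2.6,interpolation=cv2.INTER_CUBIC); B=cv2.resize(b,(0,0),fx=3.4,fy=3.4,interpolation=cv2.INTER_CUBIC)
o[:A.shape[0],:A.shape[1]]=A; o[294:294+B.shape[0],:B.shape[1]]=B
print(A.shape,B.shape); cv2.imwrite("pics/crop1.png",o)
```

```text
(291, 416, 3) (306, 476, 3)
```

View pics/crop1.png

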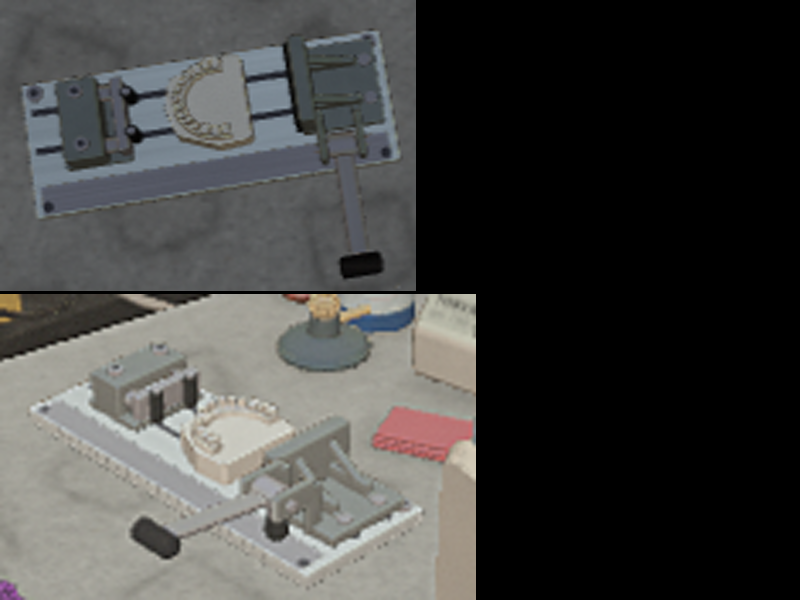

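The crop shows the white cast at (212,100) between the jaw face (300,85) and the stop pins (130,115). The lever is down, with its grip at (361,264) in the top view and (156,537) in the scene view.

```bash
cat > h.py <<'E'
from station import env
import numpy as np, cv2
from scipy.spatial.transform import Rotation as R
C={n:env.capture(n) for n in("scene","top")}
def P(n): return C[n]["mtx"]@np.array(C[n]["extrinsics"])[:3]
def tri(t,s):
    X=cv2.triangulatePoints(P("top"),P("scene"),np.float64(t).reshape(2,1),np.float64(s).reshape(2,1)); return (X[:3]/X[3]).ravel()
def plane(n,uv,z):
    M=P(n); H=np.c_[M[:,0],M[:,1],M[:,2]*z+M[:,3]]; v=np.linalg.solve(H,[*uv,1]); return v[:2]/v[2]
E
python3 - <<'E'
from h import *
T=lambda x,y:(x/2.6+150-.3,y/2.6+155-.3); S=lambda x,y:(x/3.4+250-.35,(y-294)/3.4+165-.35)
tc=[T(22,86),T(380,31),T(399,157),T(40,216)]
c=np.array([plane("top",p,.012) for p in tc]);print(c.round(4),np.linalg.norm(c-np.roll(c,-1,0),axis=1).round(4))
d=(c[0]+c[3]-c[1]-c[2]);th=np.arctan2(-d[0],d[1]);print("yaw",th,"ctr",c.mean(0))
print("grip",tri(T(361,264),S(156,537)).round(4))
print("corner BL",tri(T(40,216),S(32,408)).round(4),"BR",tri(T(399,157),S(308,578)).round(4))
Rz=np.array([[np.cos(th),-np.sin(th)],[np.sin(th),np.cos(th)]])
g=tri(T(361,264),S(156,537))[:2]; print("grip in bed",Rz.T@(g-c.mean(0)))
for n,p,z in[("face",(292,85),.04),("heel",(248,100),.04),("front",(168,100),.035)]: print(n,Rz.T@(plane("top",T(*p),z)-c.mean(0)))
s=env.read_state();r=R.from_quat(s["tcp_rot"]);print(r.as_matrix().round(3)); print("tool delta to grip",r.inv().apply(np.r_[g,.15]-s["tool_pos"]), "tool y vs bed y yaw")
E
```

```text
[[0.6352 0.4093]
 [0.6816 0.1396]
 [0.5827 0.1239]
 [0.5353 0.3898]] [0.2736 0.1001 0.27   0.1017]
yaw 0.17344480619999952 ctr [0.608707   0.26565147]
grip [0.4935 0.1492 0.058 ]
corner BL [0.535  0.39   0.0117] BR [0.5833 0.1243 0.0069]
grip in bed [-0.13354737 -0.09478767]
face [ 0.01005925 -0.06550849]
heel [ 0.00399211 -0.03197167]
front [0.01505662 0.02657277]
[[-0.918  0.397 -0.   ]
 [ 0.397  0.918 -0.001]
 [ 0.    -0.001 -1.   ]]
tool delta to grip [-0.393602   -0.24160519  0.08844236] tool y vs bed y yaw
```

Careful with the scale: shifts go in shares of 62.5 mm and turns go in shares of pi/2 rad. That gives: -0.0394 m is -0.6304, -0.0242 m is -0.3872, -0.145 rad / 1.5708 = -0.0923.

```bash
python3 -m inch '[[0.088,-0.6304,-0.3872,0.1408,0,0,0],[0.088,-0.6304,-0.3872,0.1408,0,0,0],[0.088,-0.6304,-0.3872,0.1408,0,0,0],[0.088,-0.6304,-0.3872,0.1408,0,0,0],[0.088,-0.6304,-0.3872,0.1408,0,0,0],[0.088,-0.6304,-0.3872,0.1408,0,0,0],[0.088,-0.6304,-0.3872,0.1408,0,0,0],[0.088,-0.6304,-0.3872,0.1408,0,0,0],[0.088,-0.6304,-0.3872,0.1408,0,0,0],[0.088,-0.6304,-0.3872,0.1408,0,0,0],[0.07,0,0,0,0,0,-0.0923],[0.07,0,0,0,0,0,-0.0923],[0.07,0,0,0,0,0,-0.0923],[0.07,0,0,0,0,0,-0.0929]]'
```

```text
refused: ROWS must be one flat list, 7 numbers to a row, no inner brackets. Nothing was moved.
```

Nothing moved. I misread the format; it is one flat list, 7 numbers to a row, no inner brackets. Resending.

```bash
python3 -m inch '[0.088,-0.6304,-0.3872,0.1408,0,0,0,0.088,-0.6304,-0.3872,0.1408,0,0,0,0.088,-0.6304,-0.3872,0.1408,0,0,0,0.088,-0.6304,-0.3872,0.1408,0,0,0,0.088,-0.6304,-0.3872,0.1408,0,0,0,0.088,-0.6304,-0.3872,0.1408,0,0,0,0.088,-0.6304,-0.3872,0.1408,0,0,0,0.088,-0.6304,-0.3872,0.1408,0,0,0,0.088,-0.6304,-0.3872,0.1408,0,0,0,0.088,-0.6304,-0.3872,0.1408,0,0,0,0.07,0,0,0,0,0,-0.0923,0.07,0,0,0,0,0,-0.0923,0.07,0,0,0,0,0,-0.0923,0.07,0,0,0,0,0,-0.0929]'
cat > d.py <<'E'
from h import *
import sys
g=np.array([float(a) for a in sys.argv[1:4]])
s=env.read_state();r=R.from_quat(s["tcp_rot"])
ty=r.as_matrix()[:,1]
print("pos",s["tool_pos"].round(4),"yaw",np.arctan2(-ty[0],ty[1]).round(4),"tilt",r.as_matrix()[:,2].round(3),"delta",r.inv().apply(g-s["tool_pos"]).round(4),"F",s["wrist_force"].round(2))
E
python3 d.py 0.4935 0.1492 0.039
python3 - <<'E'
from h import *
c=env.capture("wrist"); cv2.imwrite("pics/w1.png",c["frame"][:,:,::-1])
s=env.read_state();r=R.from_quat(s["tcp_rot"])
def proj(p):
    H=np.array(c["hand_eye"]);q=np.linalg.inv(H)@np.r_[r.inv().apply(p-s["tool_pos"]),1];q=q[:3]
    th=np.arctan2(np.hypot(q[0],q[1]),q[2]);u=q[:2]/np.hypot(q[0],q[1]);return c["mtx"][:2,2]+c["mtx"][0,0]*th*u
print(proj(np.array([.4935,.1492,.058])))
E
```

```text
clock: 2.0
tool_pos: [0.4939, 0.1489, 0.1506]
tcp_rot: [-0.088, 0.996, 0.0, -0.0]
wrist_force: [0.4, 0.6, -0.3]
finger_gap: 0.0699
grasp_force: 0.0
pos [0.4938 0.1489 0.1506] yaw 0.1732 tilt [-0. -0. -1.] delta [0.0003 0.0003 0.1116] F [-0.08  0.04 -0.23]
[320.41146032 236.40895758]
```

View pics/w1.png

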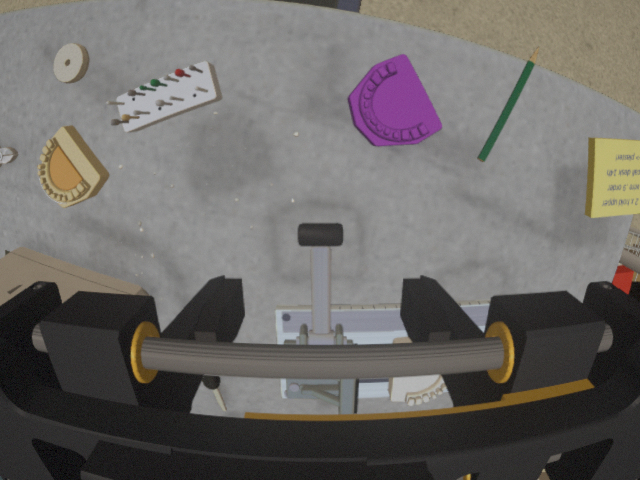

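The wrist view shows the grip bar at (320,235), against (320.4,236.4) predicted, and parallel to the closing line. I'll descend and pinch.

```bash
python3 -m inch '[0.07,0,0,0.592,0,0,0,0.07,0,0,0.592,0,0,0,0.07,0,0,0.6,0,0,0,0.07,0,0,0,0,0,0,0.02,0,0,0,0,0,0,0.02,0,0,0,0,0,0,0.02,0,0,0,0,0,0,0.02,0,0,0,0,0,0,0.02,0,0,0,0,0,0]' 40; python3 d.py 0.4935 0.1492 0.039
```

```text
clock: 3.38
tool_pos: [0.4945, 0.1481, 0.0398]
tcp_rot: [-0.086, 0.996, -0.001, 0.0]
wrist_force: [0.1, -4.6, 3.0]
finger_gap: 0.0291
grasp_force: 40.0
pos [0.4945 0.1482 0.0398] yaw 0.1725 tilt [ 0.001 -0.001 -1.   ] delta [0.0008 0.0012 0.0008] F [-0.04 -5.1   3.95]
```

To row units: -0.007 m is -0.112, -0.0068 m is -0.1088.

```bash
python3 -m inch '[0.02,-0.0192,-0.016,-0.112,0,0,0,0.02,-0.0256,0,-0.1088,0,0,0,0.02,-0.0352,0,-0.1056,0,0,0,0.02,-0.0416,0,-0.1024,0,0,0,0.02,-0.0496,0,-0.0992,0,0,0,0.02,-0.0576,0,-0.096,0,0,0,0.02,-0.0656,0,-0.0896,0,0,0,0.02,-0.0704,0,-0.0864,0,0,0,0.02,0,0,0,0,0,0]' 40; python3 d.py 0.4935 0.1492 0.039
```

```text
clock: 4.6
tool_pos: [0.5168, 0.1521, 0.0909]
tcp_rot: [-0.086, 0.996, 0.0, -0.0]
wrist_force: [-5.9, -2.3, 4.7]
finger_gap: 0.0291
grasp_force: 40.0
pos [0.5168 0.1521 0.0909] yaw 0.1726 tilt [ 0.  0. -1.] delta [0.0235 0.0011 0.0519] F [-6.24 -2.26  4.89]
```

To row units: -0.0064 m is -0.1024, -0.006 m is -0.096.

```bash
python3 -m inch '[0.02,-0.0672,0,-0.0832,0,0,0,0.02,-0.0768,0,-0.08,0,0,0,0.02,-0.088,0,-0.0688,0,0,0,0.02,-0.0928,0,-0.0608,0,0,0,0.02,-0.096,0,-0.0544,0,0,0,0.02,-0.1024,0,-0.0448,0,0,0,0.02,-0.0704,0,-0.0272,0,0,0,0.02,-0.0688,0,-0.0208,0,0,0,0.02,0,0,0,0,0,0]' 40; python3 d.py 0.4935 0.1492 0.039
python3 - <<'E'
from h import *
c=C["scene"]["frame"][165:265,240:400,::-1];cv2.imwrite("pics/s2.png",cv2.resize(c,(0,0),fx=4.5,fy=4.5,interpolation=cv2.INTER_CUBIC))
E
```

```text
clock: 5.82
tool_pos: [0.5585, 0.1593, 0.1178]
tcp_rot: [-0.086, 0.996, 0.0, 0.001]
wrist_force: [-4.4, 0.5, 4.9]
finger_gap: 0.029
grasp_force: 40.0
pos [0.5582 0.1593 0.1177] yaw 0.1723 tilt [ 0.002  0.    -1.   ] delta [0.0656 0.0011 0.0786] F [-3.73  0.13  5.36]
```

View pics/s2.png

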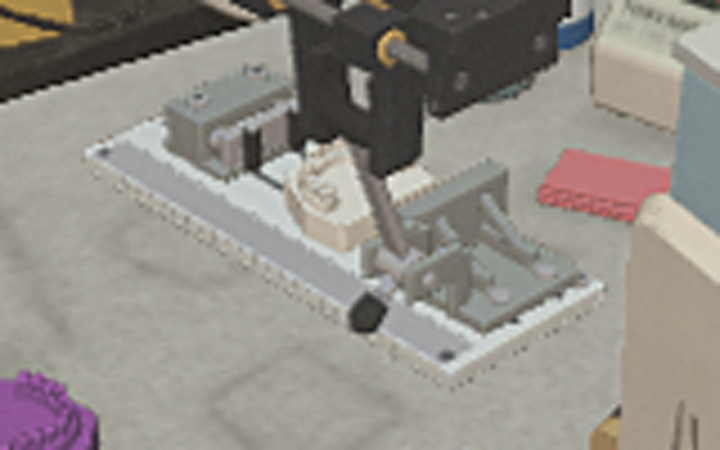

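The lever is up: the grip rose 78 mm, which is about 1.15 rad. The grip is still pinched and the cast is untouched. Now I'll slide the jaw.

To row units: 0.004 m is 0.064, 0.0005 m is 0.008.

```bash
python3 -m inch '[0.02,0.008,0.032,-0.0128,0,0,0,0.02,0,0.064,0,0,0,0,0.02,0,0.064,0,0,0,0,0.02,0,0.064,0,0,0,0,0.02,0,0.064,0,0,0,0,0.02,0,0.064,0,0,0,0,0.02,0,0.064,0,0,0,0,0.02,0,0.064,0,0,0,0,0.02,0,0.064,0,0,0,0,0.02,0,0.032,0,0,0,0]' 40; python3 -m inch '[0.02,0,0.032,0,0,0,0,0.02,0,0.032,0,0,0,0,0.02,0,0.032,0,0,0,0,0.02,0,0.032,0,0,0,0]'
python3 - <<'E'
from h import *
c=C["scene"]["frame"][165:265,240:400,::-1];d=C["top"]["frame"][155:275,150:310,::-1]
cv2.imwrite("pics/s3.png",np.vstack([cv2.resize(c,(480,300),interpolation=cv2.INTER_CUBIC),cv2.resize(d,(480,300)[:1]+(300,),interpolation=cv2.INTER_CUBIC)]))
E
```

```text
clock: 7.28
tool_pos: [0.5506, 0.1945, 0.1174]
tcp_rot: [-0.086, 0.996, -0.0, -0.0]
wrist_force: [0.2, -2.5, -3.8]
finger_gap: 0.0291
grasp_force: 40.0
clock: 7.78
tool_pos: [0.5492, 0.2023, 0.1174]
tcp_rot: [-0.086, 0.996, -0.0, -0.0]
wrist_force: [-0.5, -1.6, -5.7]
finger_gap: 0.0292
grasp_force: 40.0
```

View pics/s3.png

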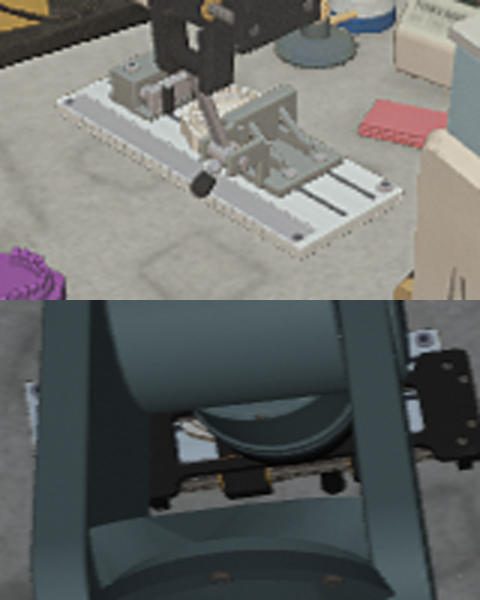

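The jaw now stands at or near the cast's heel (scene crop ~(230,115)), and the pins are still 10–20 mm ahead. I'll continue gently.

To row units: 0.002 m is 0.032, 0.0004 m is 0.0064.

```bash
for i in 1; do python3 -m inch '[0.02,0,0.032,0.0064,0,0,0,0.02,0,0.032,0,0,0,0,0.02,0,0.032,0,0,0,0,0.02,0,0.032,0,0,0,0]'; python3 -m inch '[0.02,0,0.024,0,0,0,0,0.02,0,0.024,0,0,0,0]'; python3 -m inch '[0.02,0,0.024,0,0,0,0,0.02,0,0.024,0,0,0,0]'; done | grep -E 'pos|wrist'
```

```text
tool_pos: [0.5479, 0.2103, 0.1174]
wrist_force: [-2.2, -3.3, 0.6]
tool_pos: [0.5474, 0.2132, 0.1174]
wrist_force: [-2.9, -3.2, 2.3]
tool_pos: [0.5471, 0.2156, 0.1174]
wrist_force: [-2.0, -8.0, 3.6]
```

To row units: 0.0005 m is 0.008.

```bash
python3 -m inch '[0.02,0,0,0,0,0,0]' | grep -E 'pos|wrist'; python3 -m inch '[0.02,0,0,0,0,0,0]' | grep -E 'pos|wrist';  python3 -m inch '[0.02,0,0.008,0,0,0,0,0.02,0,0,0,0,0,0]' | grep -E 'pos|wrist'
```

```text
tool_pos: [0.5471, 0.2157, 0.1174]
wrist_force: [-2.4, -5.0, 2.1]
tool_pos: [0.5471, 0.2157, 0.1174]
wrist_force: [-3.6, -5.1, 2.5]
tool_pos: [0.5471, 0.2158, 0.1174]
wrist_force: [-3.2, -7.1, 2.6]
```

To row units: 0.0005 m is 0.008.

```bash
for i in 1; do python3 -m inch '[0.02,0,0.008,0,0,0,0,0.02,0,0,0,0,0,0,0.02,0,0,0,0,0,0]' | grep -E 'pos|wrist'; python3 -m inch '[0.02,0,0.008,0,0,0,0,0.02,0,0,0,0,0,0,0.02,0,0,0,0,0,0]' | grep -E 'pos|wrist'; done
python3 - <<'E'
from h import *
c=C["scene"]["frame"][165:265,240:400,::-1]
cv2.imwrite("pics/s4.png",cv2.resize(c,(720,450),interpolation=cv2.INTER_CUBIC))
E
```

```text
tool_pos: [0.5471, 0.216, 0.1174]
wrist_force: [-2.2, -6.6, 3.9]
tool_pos: [0.5471, 0.2163, 0.1174]
wrist_force: [-2.9, -7.6, 3.8]
```

View pics/s4.png

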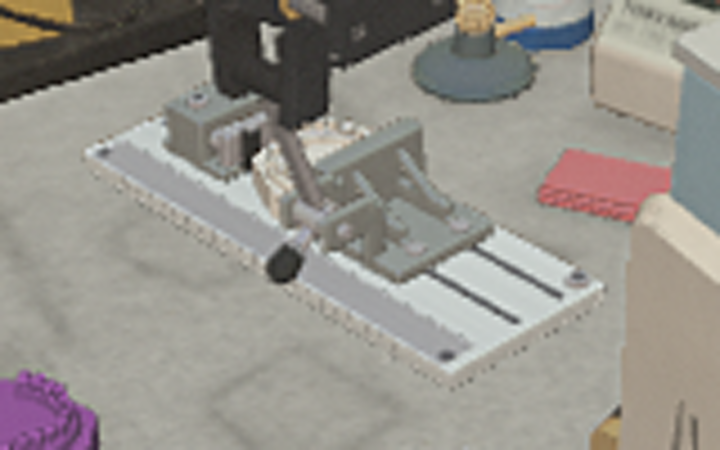

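The cast is seated on the pins and the force is growing with the push. I'll bring it to about 11 N at the wrist, which is 10 N on the cast plus sliding friction.

To row units: 0.0005 m is 0.008.

```bash
python3 -m inch '[0.02,0,0.008,0,0,0,0,0.02,0,0.008,0,0,0,0,0.02,0,0,0,0,0,0,0.02,0,0,0,0,0,0]' | grep -E 'pos|wrist'; python3 -m inch '[0.02,0,0.008,0,0,0,0,0.02,0,0,0,0,0,0,0.02,0,0,0,0,0,0]' | grep -E 'pos|wrist'
```

```text
tool_pos: [0.547, 0.2168, 0.1174]
wrist_force: [-2.8, -9.9, 3.7]
tool_pos: [0.547, 0.2171, 0.1174]
wrist_force: [-2.4, -10.9, 3.2]
```

To row units: 0.0064 m is 0.1024, 0.0044 m is 0.0704.

```bash
python3 -m inch '[0.02,0,0.008,0,0,0,0,0.02,0.0688,0,0.0208,0,0,0,0.02,0.0704,0,0.0272,0,0,0,0.02,0.1024,0,0.0448,0,0,0,0.02,0,0,0,0,0,0]' | grep -E 'pos|wrist'; python3 -m inch '[0.02,0.096,0,0.0544,0,0,0,0.02,0.0928,0,0.0608,0,0,0,0.02,0,0,0,0,0,0]' | grep -E 'pos|wrist'
```

```text
tool_pos: [0.5338, 0.2151, 0.1119]
wrist_force: [4.0, -9.7, -2.5]
tool_pos: [0.5224, 0.2131, 0.1048]
wrist_force: [5.0, -10.8, -2.0]
```

To row units: 0.0055 m is 0.088, 0.0043 m is 0.0688.

```bash
python3 -m inch '[0.02,0.088,0,0.0688,0,0,0,0.02,0,0,0,0,0,0]' | grep -E 'pos|wrist'; python3 -m inch '[0.02,0.08,0,0.0784,0,0,0,0.02,0.0704,0,0.0832,0,0,0,0.02,0,0,0,0,0,0]' | grep -E 'pos|wrist'
```

```text
tool_pos: [0.5171, 0.2122, 0.1006]
wrist_force: [4.0, -9.9, 0.1]
tool_pos: [0.5074, 0.2105, 0.0906]
wrist_force: [1.4, -11.6, 2.7]
```

To row units: 0.0056 m is 0.0896, 0.0054 m is 0.0864.

```bash
python3 -m inch '[0.02,0.0704,0,0.0864,0,0,0,0.02,0.0656,0,0.0896,0,0,0,0.02,0,0,0,0,0,0]' | grep -E 'pos|wrist'; python3 -m inch '[0.02,0.0576,0,0.096,0,0,0,0.02,0.0496,0,0.0992,0,0,0,0.02,0,0,0,0,0,0]' | grep -E 'pos|wrist'
```

```text
tool_pos: [0.5, 0.2093, 0.0802]
wrist_force: [4.2, -11.6, 2.1]
tool_pos: [0.4937, 0.2083, 0.0679]
wrist_force: [5.0, -11.0, 1.0]
```

To row units: 0.0066 m is 0.1056, 0.0064 m is 0.1024.

```bash
python3 -m inch '[0.02,0.0416,0,0.1024,0,0,0,0.02,0.0352,0,0.1056,0,0,0,0.02,0,0,0,0,0,0]' | grep -E 'pos|wrist'; python3 -m inch '[0.02,0.0256,0,0.1088,0,0,0,0.02,0.016,0,0.112,0,0,0,0.02,0,0,0.032,0,0,0,0.02,0,0,0,0,0,0]' | grep -E 'pos|wrist'
```

```text
tool_pos: [0.4891, 0.2075, 0.0547]
wrist_force: [6.1, -10.4, -1.8]
tool_pos: [0.4863, 0.207, 0.0393]
wrist_force: [3.0, -11.7, 4.7]
```

To row units: 0.002 m is 0.032.

```bash
python3 -m inch '[0.02,0,0,0.032,0,0,0,0.02,0,0,0,0,0,0]' | grep -E 'pos|wrist'; python3 -m inch '[0.02,0,0,0.024,0,0,0,0.02,0,0,0,0,0,0]' | grep -E 'pos|wrist'
```

```text
tool_pos: [0.4863, 0.207, 0.0385]
wrist_force: [-3.2, -13.6, 18.6]
tool_pos: [0.4864, 0.2071, 0.0379]
wrist_force: [-5.9, -13.8, 26.7]
```

The lever has bottomed out: 27 N of reaction with almost no movement. I'll unload it, then release and retreat.

To row units: -0.002 m is -0.032, -0.0015 m is -0.024.

```bash
python3 -m inch '[0.02,0,0,-0.032,0,0,0,0.02,0,0,-0.032,0,0,0,0.02,0,-0.024,0,0,0,0,0.02,0,0,0,0,0,0]' | grep -E 'pos|wrist';  python3 -m inch '[0.06,0,0,0,0,0,0,0.07,0,0,0,0,0,0,0.07,0,0,0,0,0,0,0.07,0,0,0,0,0,0]' | grep -E 'pos|wrist|gap'
```

```text
tool_pos: [0.4864, 0.2067, 0.0395]
wrist_force: [5.1, -4.7, 0.6]
tool_pos: [0.4829, 0.2071, 0.0381]
wrist_force: [-0.3, -0.2, -0.7]
finger_gap: 0.0669
```

To row units: 0.05 m is 0.8, -0.04 m is -0.64.

```bash
python3 -m inch '[0.07,0,0,-0.48,0,0,0,0.07,0,0,-0.64,0,0,0,0.07,0,0,-0.64,0,0,0,0.07,0,0,-0.64,0,0,0,0.07,0.64,0.32,0,0,0,0,0.07,0.64,0.48,0,0,0,0,0.07,0.64,0.64,0,0,0,0,0.07,0,0.8,0,0,0,0,0.07,0,0.8,0,0,0,0,0.07,0,0.8,0,0,0,0,0.07,0,0,0,0,0,0]' | grep -E 'clock|pos|wrist'
python3 - <<'E'
from h import *
c=C["scene"]["frame"][165:265,240:400,::-1];d=C["top"]["frame"][155:275,150:310,::-1]
cv2.imwrite("pics/s5.png",np.vstack([cv2.resize(c,(480,300),interpolation=cv2.INTER_CUBIC),cv2.resize(d,(400,300),interpolation=cv2.INTER_CUBIC,dst=None) if 0 else cv2.copyMakeBorder(cv2.resize(d,(400,300),interpolation=cv2.INTER_CUBIC),0,0,0,80,0)]))
E
```

```text
clock: 17.23
tool_pos: [0.3226, 0.4254, 0.1881]
wrist_force: [0.5, 0.1, -0.4]
```

View pics/s5.png

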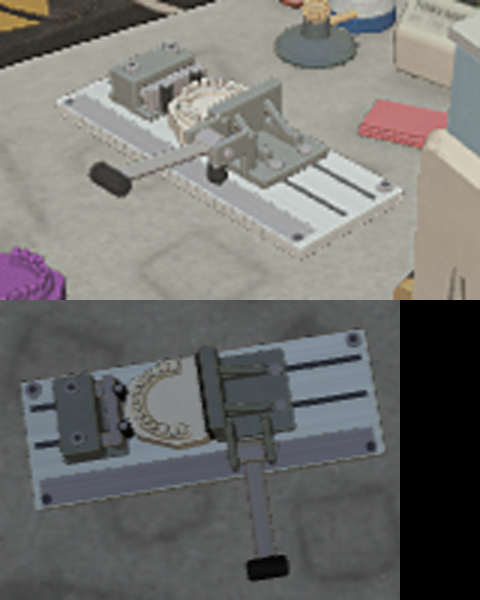

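The picture shows the cast held between the jaw face (top crop (207,395)) and the pins (123,405), with the lever down and the grip at (267,567). I'll check the grip height and hand in.

Run:
```python
from h import *
p=tri((256.5,261.5),(276.4,224.4));print(p)
if p[2]<.066: print(env.finish_job())
```

```text
[0.48324447 0.20781106 0.05739509]
the job is handed in; nothing more can be done
None
```

The job is handed in at about 17 s of the 61 s allowed: the cast is seated against the stop under a wrist push of about 10–12 N (peak about 14 N as the lever bottomed), the jaw is locked with the lever fully down (grip measured at 57 mm), and the robot is clear; no verdict was returned.

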